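Flip the capsule stock tags on the coffee bench

ROBOT

A 7-joint arm with a two-finger parallel gripper is mounted at the origin on the work surface. World frame = base frame: x ahead of the robot, y to its left, z up, the work surface at z = 0. Lengths are in m, angles in rad, forces in N, time in s.
With the tool pointing down it reaches from about 0.4 to 0.875 m from the base axis. Payload 19.3 kg.
Tool frame: the origin (TCP) lies midway between the tips of the shut fingers; the grasp point (between the pads) lies 19 mm behind it (bot.tcp_to_grasp is the distance from the TCP to the grasp point, in m); z points along the fingers, y is the direction in which the jaws open and shut (so a half turn about z gives the same grasp; the last joint's range is limited). The gripper opens to 85 mm and grips with 20 to 120 N. Pads are 22 mm wide; open, the fingers measure 114 mm over their backs; the gripper's body (76 mm by 85 mm) begins 54 mm behind the grasp point. The pads swing forward as they close: fully open they stand 13 mm farther back than shut.
Start: joints at [1.102, 0.521, -0.036, 1.599, 0.021, 1.021, -0.113], TCP at [0.243, -0.576, 0.231] pointing down, gripper open.
Joint ranges: [-2.91, 2.91], [-0.3, 2.13], [-1.5, 1.42], [0.17, 2.43], [-1.26, 4.41], [0.16, 1.93], [-2.52, 2.52]. Speed limits (rad/s): [1.89, 1.89, 2.39, 2.39, 3.01, 3.01, 3.01].

INTERFACE

Orientations are given as [roll, pitch, yaw] about the fixed x, y, z axes, in that order (R = Rz(yaw) Ry(pitch) Rx(roll)).
In Python, from workcell import bot gives the robot as it stands. The module is installed in compiled form; this text tells all that it offers.
- The arm moves only by the tool drive_tool, never from a script. Its argument "series" is a list of rows, each a list of 5 numbers: the opening in per cent of the stroke, from 0 (shut) to 100 (fully open), then the shift along the world's x, y, z in m, then the turn about the world's z in rad. A call has 1 to 12 rows; each row shifts and turns the pose as measured when the row begins; what a row does not reach is not made up. A row lasts 1/10 s, in which the tool goes at most 50 mm and 8.59 degrees, less where a joint would pass 70% of its speed; a pose out of reach is approached as far as the arm can. A call with a gripper value outside its range is refused whole. The fingers move at their own pace and stop on an object; "newtons" is the grip in N (left out, the last holds). Time passes only in rows, so rows that do not move let the fingers close. It gives the time, the measured TCP pose, the force and the opening at its end, in the units of the state.
- bot.observe(): the state, without advancing time (a new reading comes with each control period).
- bot.grab_frame(name): name is "scene" or "top" or "wrist"; returns the picture (420x560x3 uint8, red, green, blue); there is no depth.
- bot.camera_info(name): a dict with "fx", "fy", "cx", "cy" (pixels), "k1" (the pictures are not rectified: a ray, as slopes to the right and down, at radius r is drawn at 1 + k1 r^2 times it, then the intrinsics apply), "cam_to_world" (4x4, takes a point from camera to world coordinates). Camera axes: x right, y down, z forward; pixel columns grow to the right and rows downward; lengths in m; the calibration is good to about 2 mm. A picture is of the moment at which its call begins: read the wrist's pose just before it. camera_info takes no time and is no camera call; for the wrist camera it gives the pose at the moment of the call.
- bot.job_done(): hands the job in, once; it reports no verdict.
Trained networks look in the newest picture that a camera, given by its name, has taken for a name from the list of things; names that differ only in an ending like _2 or _b are one class to them, and where a whole thing is asked for, a point or a joint stands for the part that bears it (a point fixed in the world has none). Each returns a list of dicts, best first, with "conf" (0 to 1); they miss things now and then, are a little off and sometimes report something else, mostly with a low value. They report only what shows in the picture. A call takes as long as a camera call.
- bot.masks_of(camera, target): "mask" (420x560 bool, what is visible of it) and "point" ([column, row] in pixels, amid what is visible of it).
The state is a dict: "clock": time; "qpos": joint angles; "qd": joint speeds; "joint_efforts": joint torques, N m; "position": TCP position; "tool_rot": TCP orientation; "force": force on the tool from outside, world axes, zero at the start; "moment": the same for the moment, N m; "grip_width": finger opening in m.
Only numpy, scipy, OpenCV 4.12 (cv2) and the standard library are available. Lean on these libraries where they do the work, as an engineer would, in place of code of your own. Each camera call takes 0.05 s, during which the arm holds its last target.

TASK

Set the stock tags on the capsule board: with a fingertip, push the hinged tags over where needed, so that each tag in front of a full bin lies with its green face up and each tag in front of a nearly empty bin lies with its orange face up. Only the tags are to be pushed: do not pick up or shift the bins, cups or anything else standing around.

Things in the scene. Friction and masses are not known exactly. Their poses are not given: they have to be found in the camera images.
- board: black tray board, fixed to the table, 320 x 600 x 12 mm, lying flat; origin at the centre of its underside; x points away from the robot (front strip, row of four tags, row of four bins), y left along the rows. Four lanes 135 mm apart along y, one tag before each bin; which tag and bin stand in which lane varies
- stand_a: dark steel V-shaped cradle of tag_a, fixed on the board, foot 44 x 50 mm (57 mm over the hinge posts, along x); origin at the centre of its foot, on the board's top; axes parallel to the board's. The hinge pin of the tag runs along its x, 32 mm above this origin. The V plates support a tag over its inner 26 mm; the outer 24 mm of the tag overhang freely
- tag_a (a joint): angle of the hinged tag on stand_a: stiff plate 44 mm wide (along the hinge), 50 mm from hinge to free edge, 5 mm thick at the edge, 30 g. 0 = leaning left (+y of the stand), rising 40 degrees from the horizontal towards the free edge, orange face up; 1.745 = leaning right (-y) likewise, green face up; 0.873 = upright. These are its stops; it turns freely and falls to the side it leans to
- edge_a (a point): middle of the free edge of tag_a; in the stand's frame y = 50 cos(0.698 + angle) mm, z = 32 + 50 sin(0.698 + angle) mm
- stand_b: dark steel V-shaped cradle of tag_b, fixed on the board, foot 44 x 50 mm (57 mm over the hinge posts, along x); origin at the centre of its foot, on the board's top; axes parallel to the board's. The hinge pin of the tag runs along its x, 32 mm above this origin. The V plates support a tag over its inner 26 mm; the outer 24 mm of the tag overhang freely
- tag_b (a joint): angle of the hinged tag on stand_b: stiff plate 44 mm wide (along the hinge), 50 mm from hinge to free edge, 5 mm thick at the edge, 30 g. 0 = leaning left (+y of the stand), rising 40 degrees from the horizontal towards the free edge, orange face up; 1.745 = leaning right (-y) likewise, green face up; 0.873 = upright. These are its stops; it turns freely and falls to the side it leans to
- edge_b (a point): middle of the free edge of tag_b; in the stand's frame y = 50 cos(0.698 + angle) mm, z = 32 + 50 sin(0.698 + angle) mm
- stand_c: dark steel V-shaped cradle of tag_c, fixed on the board, foot 44 x 50 mm (57 mm over the hinge posts, along x); origin at the centre of its foot, on the board's top; axes parallel to the board's. The hinge pin of the tag runs along its x, 32 mm above this origin. The V plates support a tag over its inner 26 mm; the outer 24 mm of the tag overhang freely
- tag_c (a joint): angle of the hinged tag on stand_c: stiff plate 44 mm wide (along the hinge), 50 mm from hinge to free edge, 5 mm thick at the edge, 30 g. 0 = leaning left (+y of the stand), rising 40 degrees from the horizontal towards the free edge, orange face up; 1.745 = leaning right (-y) likewise, green face up; 0.873 = upright. These are its stops; it turns freely and falls to the side it leans to
- edge_c (a point): middle of the free edge of tag_c; in the stand's frame y = 50 cos(0.698 + angle) mm, z = 32 + 50 sin(0.698 + angle) mm
- stand_d: dark steel V-shaped cradle of tag_d, fixed on the board, foot 44 x 50 mm (57 mm over the hinge posts, along x); origin at the centre of its foot, on the board's top; axes parallel to the board's. The hinge pin of the tag runs along its x, 32 mm above this origin. The V plates support a tag over its inner 26 mm; the outer 24 mm of the tag overhang freely
- tag_d (a joint): angle of the hinged tag on stand_d: stiff plate 44 mm wide (along the hinge), 50 mm from hinge to free edge, 5 mm thick at the edge, 30 g. 0 = leaning left (+y of the stand), rising 40 degrees from the horizontal towards the free edge, orange face up; 1.745 = leaning right (-y) likewise, green face up; 0.873 = upright. These are its stops; it turns freely and falls to the side it leans to
- edge_d (a point): middle of the free edge of tag_d; in the stand's frame y = 50 cos(0.698 + angle) mm, z = 32 + 50 sin(0.698 + angle) mm
- bin_full_a: white open bin, 95 x 95 x 60 mm, FULL: packed to the rim with metal coffee capsules, about 0.4 kg; origin at the centre of its underside; its y is parallel to the board's y; loose, standing in a lane directly behind (140 mm beyond) one of the tag stands; not to be shifted
- bin_full_b: white open bin, 95 x 95 x 60 mm, FULL: packed to the rim with metal coffee capsules, about 0.4 kg; origin at the centre of its underside; its y is parallel to the board's y; loose, standing in a lane directly behind (140 mm beyond) one of the tag stands; not to be shifted
- bin_low_a: white open bin, 95 x 95 x 60 mm, nearly EMPTY: a single capsule on its floor, about 0.2 kg; origin at the centre of its underside; its y is parallel to the board's y; loose, standing in a lane directly behind (140 mm beyond) one of the tag stands; not to be shifted
- bin_low_b: white open bin, 95 x 95 x 60 mm, nearly EMPTY: a single capsule on its floor, about 0.2 kg; origin at the centre of its underside; its y is parallel to the board's y; loose, standing in a lane directly behind (140 mm beyond) one of the tag stands; not to be shifted
- tamper: steel tamper standing on the front strip of the board, base 58 mm across, 81 mm tall; loose bystander, not to be moved; origin at its underside
- espresso_cup: white espresso cup, 62 mm across, 55 mm tall, on the front strip of the board; loose bystander, not to be moved; origin at its underside
- milk_jug: steel milk jug with a handle, 84 mm across, 100 mm tall, left of the board; loose bystander, not to be moved; origin at its underside
- paper_cup: white drinking cup, 72 mm across, 90 mm tall, right of the board; loose bystander, not to be moved; origin at its underside
- syrup_jar: amber jar with black cap, 70 mm across, 110 mm tall, left of the board; loose bystander, not to be moved; origin at its underside
- grinder_brush: small brush lying right of the board; loose bystander, not to be moved; origin at its underside

How it is judged:
At the end, for the whole second after the job is handed in: the two tags in front of the two full bins lie against their green-up stop (joint above 1.6 rad), the two in front of the nearly empty bins against their orange-up stop (joint below 0.145 rad), all at rest (below 0.2 rad/s), and no bin or bystander is more than 20 mm from where it started ((((y of bin_full_a in the frame of stand_a between -0.06 and 0.06 m or y of bin_full_b in the frame of stand_a between -0.06 and 0.06 m) and value of joint tag_a above 1.6 rad) or ((y of bin_low_a in the frame of stand_a between -0.06 and 0.06 m or y of bin_low_b in the frame of stand_a between -0.06 and 0.06 m) and value of joint tag_a below 0.145 rad)) and velocity of joint tag_a between -0.2 and 0.2 rad/s and (((y of bin_full_a in the frame of stand_b between -0.06 and 0.06 m or y of bin_full_b in the frame of stand_b between -0.06 and 0.06 m) and value of joint tag_b above 1.6 rad) or ((y of bin_low_a in the frame of stand_b between -0.06 and 0.06 m or y of bin_low_b in the frame of stand_b between -0.06 and 0.06 m) and value of joint tag_b below 0.145 rad)) and velocity of joint tag_b between -0.2 and 0.2 rad/s and (((y of bin_full_a in the frame of stand_c between -0.06 and 0.06 m or y of bin_full_b in the frame of stand_c between -0.06 and 0.06 m) and value of joint tag_c above 1.6 rad) or ((y of bin_low_a in the frame of stand_c between -0.06 and 0.06 m or y of bin_low_b in the frame of stand_c between -0.06 and 0.06 m) and value of joint tag_c below 0.145 rad)) and velocity of joint tag_c between -0.2 and 0.2 rad/s and (((y of bin_full_a in the frame of stand_d between -0.06 and 0.06 m or y of bin_full_b in the frame of stand_d between -0.06 and 0.06 m) and value of joint tag_d above 1.6 rad) or ((y of bin_low_a in the frame of stand_d between -0.06 and 0.06 m or y of bin_low_b in the frame of stand_d between -0.06 and 0.06 m) and value of joint tag_d below 0.145 rad)) and velocity of joint tag_d between -0.2 and 0.2 rad/s and not (distance of bin_full_a from where it was at the start of the episode above 0.02 m) and not (distance of bin_full_b from where it was at the start of the episode above 0.02 m) and not (distance of bin_low_a from where it was at the start of the episode above 0.02 m) and not (distance of bin_low_b from where it was at the start of the episode above 0.02 m) and not (distance of tamper from where it was at the start of the episode above 0.02 m) and not (distance of espresso_cup from where it was at the start of the episode above 0.02 m) and not (distance of milk_jug from where it was at the start of the episode above 0.02 m) and not (distance of paper_cup from where it was at the start of the episode above 0.02 m) and not (distance of syrup_jar from where it was at the start of the episode above 0.02 m) and not (distance of grinder_brush from where it was at the start of the episode above 0.02 m)); the robot touches nothing.
It fails at once if a bin or a bystander is lifted, carried or shifted by more than 20 mm (distance of any of bin_full_a, bin_full_b, bin_low_a, bin_low_b, tamper, espresso_cup, milk_jug, paper_cup, syrup_jar, grinder_brush from where it was at the start of the episode above 0.02 m).
It also fails if it takes over 58 s, if anything falls off the work surface, if the arm or the gripper's body presses on something with over 40 N, if the wrist force passes 120 N, or if a joint passes its speed limit or range.

## Working session

There is one attempt and no reset: what is moved stays moved. The work goes in short steps, Python scripts to look and compute and a tool call to move; the robot and the scene stay as the last step left them, time stands still between calls to the robot, and variables do not carry over. Pictures are saved under pics/ and viewed, and the job is handed in when it is done.

Besides the shell and the picture viewer there is one more tool, called after "Emit:" as name([rows], argument=value, ...), one row to a line, values as JSON. drive_tool: Moves the arm, as the interface text tells. Its arguments: {"type":"object","properties":{"series":{"type":"array","items":{"type":"array","items":{"type":"number"}}},"newtons":{"type":"number"}},"required":["series"]}

```bash
mkdir -p pics
python3 - <<'E'
from workcell import bot
import cv2
s=bot.observe();print(s)
for n in("scene","top"):
    f=bot.grab_frame(n);cv2.imwrite(f"pics/{n}0.png",f[:,:,::-1])
    c=bot.camera_info(n);print(n,c)
E
```

```text
{'clock': 0.0, 'qpos': array([ 1.10180057,  0.52203237, -0.03634147,  1.59997222,  0.0211908 ,
        1.02112813, -0.11280839]), 'qd': array([ 0.00088793,  0.00010636,  0.00043666, -0.00107036,  0.0003729 ,
       -0.00188453,  0.00019968]), 'joint_efforts': array([ 3.87241471e-04, -9.27129936e+01,  1.97998300e+00, -3.69930625e+01,
        1.77989923e-02,  8.24909192e-03, -5.30180409e-05]), 'position': array([ 0.24253994, -0.57565935,  0.23072695]), 'tool_rot': array([-3.14043918e+00,  6.80522753e-05,  3.98784176e-01]), 'force': array([0.87798449, 0.35082438, 0.68865073]), 'moment': array([-0.03400136, -0.05973178,  0.0331866 ]), 'grip_width': 0.0855475083985984}
scene {'fx': 410.4426318915537, 'fy': 410.4426318915537, 'cx': 279.613627194046, 'cy': 208.54918675480616, 'k1': -0.12591515626511948, 'cam_to_world': array([[ 0.65798214,  0.57002419, -0.49206902,  1.21509016],
       [ 0.75293209, -0.48728045,  0.44232458, -0.58069925],
       [ 0.0123601 , -0.66153623, -0.74981134,  1.03324565],
       [ 0.        ,  0.        ,  0.        ,  1.        ]])}
top {'fx': 488.0803961722408, 'fy': 488.0803961722408, 'cx': 272.7184907925653, 'cy': 203.9692388485357, 'k1': -0.10605777945285673, 'cam_to_world': array([[ 0.02822156, -0.99459949,  0.09987694,  0.42258124],
       [-0.99957987, -0.0287399 , -0.00375449, -0.00438362],
       [ 0.00660467, -0.09972902, -0.99499271,  1.73456447],
       [ 0.        ,  0.        ,  0.        ,  1.        ]])}
```

View pics/scene0.png

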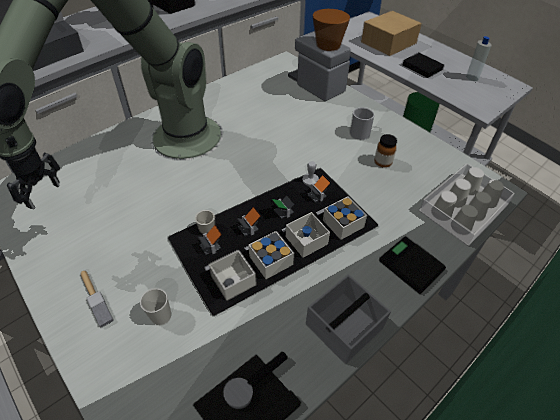

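View pics/top0.png

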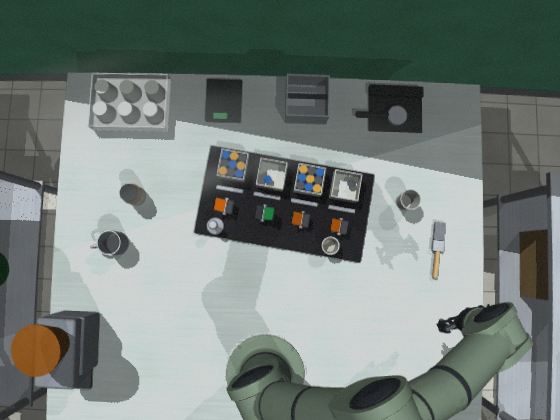

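The top view, left to right: the bins are full (233,165), low (271,173), full (310,179) and low (346,185). The tags in front are orange (221,205), green (266,213), orange (300,218) and orange (340,226). I'll zoom in to confirm, then measure.

```bash
cat > h.py <<'E'
import numpy as np,cv2
from workcell import bot
def K(c): return np.array([[c['fx'],0,c['cx']],[0,c['fy'],c['cy']],[0,0,1]]),np.array([c['k1'],0,0,0,0.])
def pix2w(c,uv,z):
    k,d=K(c); p=cv2.undistortPoints(np.array(uv,float).reshape(-1,1,2),k,d).reshape(-1,2)
    T=np.array(c['cam_to_world']); r=np.c_[p,np.ones(len(p))]@T[:3,:3].T
    return T[:3,3]+r*((z-T[2,3])/r[:,2:3])
def w2pix(c,P):
    k,d=K(c);T=np.linalg.inv(np.array(c['cam_to_world']))
    return cv2.projectPoints(np.array(P,float).reshape(-1,1,3),cv2.Rodrigues(T[:3,:3])[0],T[:3,3],k,d)[0].reshape(-1,2)
E
python3 - <<'E'
from h import *
f=bot.grab_frame("top");c=bot.camera_info("top")
hs={"stand_a":.03,"tag_a":.06,"bin_full_a":.05,"bin_low_a":.05,"tamper":.05,"espresso_cup":.05}
for n,z in hs.items():
    for m in bot.masks_of("top",n):
        print(n,round(m['conf'],2),np.round(m['point']),m['mask'].sum(),np.round(pix2w(c,[m['point']],z)[0],3))
ms=bot.masks_of("top","board")
for m in ms[:1]:
    cn=max(cv2.findContours(m['mask'].astype('uint8'),0,1)[0],key=cv2.contourArea)
    r=cv2.minAreaRect(cv2.convexHull(cn));b=cv2.boxPoints(r);print(m['conf'],b,pix2w(c,b,.012))
cv2.imwrite("pics/topz.png",cv2.resize(f[140:270,190:380,::-1],None,fx=4,fy=4,interpolation=2))
f=bot.grab_frame("scene")
cv2.imwrite("pics/scz.png",cv2.resize(f[155:315,160:385,::-1],None,fx=3.5,fy=3.5,interpolation=2))
E
```

```text
stand_a 0.77 [339. 229.] 247 [ 0.512 -0.245  0.03 ]
stand_a 0.65 [263. 212.] 269 [0.565 0.022 0.03 ]
stand_a 0.58 [300. 220.] 260 [ 0.54  -0.108  0.03 ]
stand_a 0.55 [223. 205.] 305 [0.584 0.165 0.03 ]
tag_a 0.49 [219. 200.] 161 [0.598 0.176 0.06 ]
tag_a 0.44 [295. 217.] 121 [ 0.548 -0.09   0.06 ]
tag_a 0.36 [132. 193.] 433 [0.615 0.478 0.06 ]
bin_full_a 0.65 [234. 167.] 809 [0.719 0.129 0.05 ]
bin_full_a 0.6 [309. 179.] 790 [ 0.682 -0.135  0.05 ]
bin_low_a 0.84 [346. 186.] 835 [ 0.662 -0.264  0.05 ]
bin_low_a 0.57 [272. 173.] 760 [ 0.701 -0.006  0.05 ]
tamper 0.72 [309. 181.] 825 [ 0.677 -0.134  0.05 ]
tamper 0.71 [214. 226.] 198 [0.51  0.189 0.05 ]
tamper 0.41 [284. 211.] 10472 [ 0.568 -0.051  0.05 ]
espresso_cup 0.48 [331. 244.] 249 [ 0.459 -0.217  0.05 ]
0.65 [[192.9147  232.0944 ]
 [208.5842  144.10405]
 [375.42996 173.8163 ]
 [359.76047 261.80664]] [[ 0.48748924  0.26822149  0.012     ]
 [ 0.8053642   0.22605915  0.012     ]
 [ 0.71498379 -0.37668773  0.012     ]
 [ 0.3994466  -0.32351237  0.012     ]]
```

View pics/topz.png

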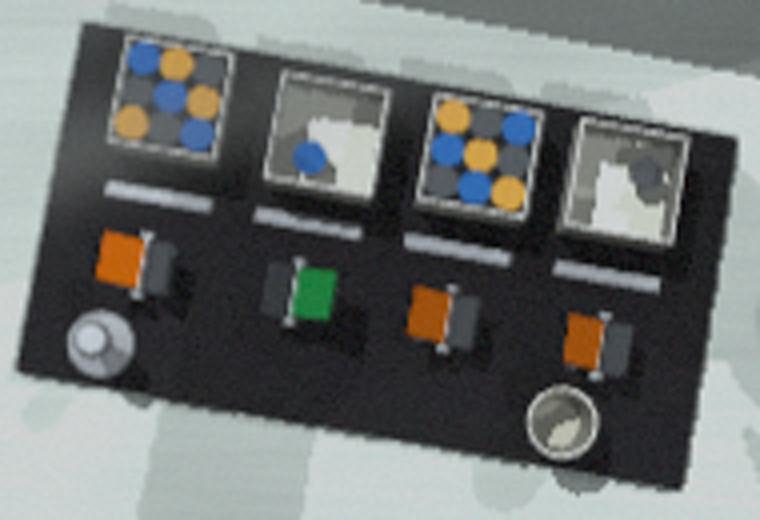

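View pics/scz.png

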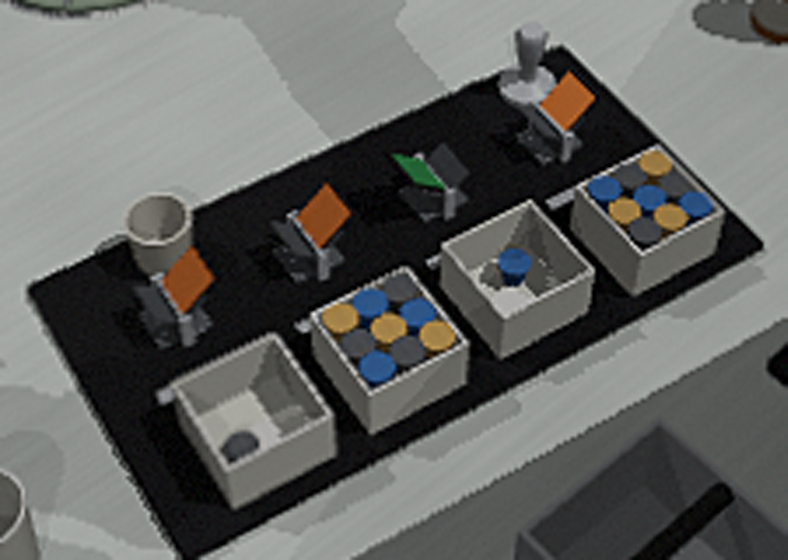

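Both pictures confirm it. Lanes 1 and 3 (full bins, orange tags) must go to green, lane 2 (low bin, green tag) must go to orange, and lane 4 is already right. Next: the hinge positions.

Run:
```python
from h import *
c=bot.camera_info("top")
h=np.array([[142,266],[293.5,292],[446.5,319],[601.5,345.5]])/4+[190,140]-.4
W=pix2w(c,h,.046);print(W.round(4));print(np.linalg.norm(np.diff(W[:,:2],axis=0),axis=1))
d=W[0]-W[3];yaw=np.arctan2(-d[0],d[1]);print(yaw)
# fitted lanes
m=W.mean(0);ux=np.array([np.cos(yaw),np.sin(yaw)]);uy=np.array([-ux[1],ux[0]]);print(ux,uy)
L=[m[:2]+uy*.135*k for k in(1.5,.5,-.5,-1.5)]
for i,p in enumerate(L):
  e=p+uy*.0383;e2=p-uy*.0383
  print(i+1,p.round(4),'edgeL',e.round(4),w2pix(c,[*e,.076]).round(1),'edgeR',e2.round(4),w2pix(c,[*e2,.076]).round(1), 'start+70',(p+uy*.075).round(3),'-70',(p-uy*.075).round(3))
# check with scene cam
cs=bot.camera_info("scene");print(w2pix(cs,[[*p,.046] for p in L]).round(1), ((w2pix(cs,[[*p,.046] for p in L])-[160,155])*3.5).round())
```

```text
[[ 0.5799  0.1545  0.046 ]
 [ 0.561   0.0222  0.046 ]
 [ 0.5413 -0.1111  0.046 ]
 [ 0.5221 -0.2464  0.046 ]]
[0.13366445 0.13476165 0.13661005]
-0.1431736771885806
[ 0.98976815 -0.14268503] [0.14268503 0.98976815]
1 [0.58   0.1552] edgeL [0.5854 0.1931] [[213.1 203.3]] edgeR [0.5745 0.1173] [[235.1 207.1]] start+70 [0.591 0.229] -70 [0.569 0.081]
2 [0.5607 0.0216] edgeL [0.5662 0.0595] [[252.  210.1]] edgeR [ 0.5552 -0.0163] [[274.1 213.9]] start+70 [0.571 0.096] -70 [ 0.55  -0.053]
3 [ 0.5414 -0.112 ] edgeL [ 0.5469 -0.0741] [[291.  216.8]] edgeR [ 0.536  -0.1499] [[313.1 220.6]] start+70 [ 0.552 -0.038] -70 [ 0.531 -0.186]
4 [ 0.5222 -0.2456] edgeL [ 0.5276 -0.2077] [[330.  223.5]] edgeR [ 0.5167 -0.2835] [[352.  227.4]] start+70 [ 0.533 -0.171] -70 [ 0.511 -0.32 ]
[[316.5 188.5]
 [282.9 204.4]
 [246.7 221.6]
 [207.9 240.1]] [[548. 117.]
 [430. 173.]
 [304. 233.]
 [168. 298.]]
```

Emit:
drive_tool([
  [0, 0.024, 0.041, 0, -0.136],
  [0, 0.024, 0.041, 0, -0.136],
  [0, 0.024, 0.041, 0, -0.136],
  [0, 0.024, 0.041, 0, -0.136],
  [0, 0.024, 0.041, 0, 0],
  [0, 0.024, 0.041, 0, 0],
  [0, 0.024, 0.041, 0, 0],
  [0, 0.024, 0.041, 0, 0],
  [0, 0.024, 0.041, 0, 0],
  [0, 0.024, 0.041, 0, 0],
  [0, 0.024, 0.041, 0, 0],
  [0, 0.024, 0.041, 0, 0],
], newtons=20)

```text
clock: 1.75
position: [0.5324, -0.0715, 0.2327]
tool_rot: [3.139, -0.003, -0.17]
force: [0.4, -0.5, 0.2]
grip_width: -0.0
```

Emit:
drive_tool([
  [0, 0.02, 0.035, 0, 0.025],
  [0, 0, 0, 0, 0],
  [0, 0, 0, -0.045, 0],
  [0, 0, 0, -0.045, 0],
  [0, 0, 0, -0.03, 0],
  [0, 0, 0, 0, 0],
])

```text
clock: 2.35
position: [0.5565, -0.0265, 0.1106]
tool_rot: [-3.141, -0.009, -0.134]
force: [-1.3, -0.4, 0.3]
grip_width: 0.0003
```

Run:
```python
from h import *
print(bot.observe()['position'],bot.observe()['tool_rot'])
for n in("scene","wrist"):
    f=bot.grab_frame(n);
    if n=="scene": f=cv2.resize(f[155:315,160:385],None,fx=3.5,fy=3.5,interpolation=2)
    cv2.imwrite(f"pics/{n}1.png",f[:,:,::-1])
```

```text
[ 0.55654058 -0.02648056  0.11056587] [-3.14050845 -0.00883649 -0.13368142]
```

View pics/scene1.png

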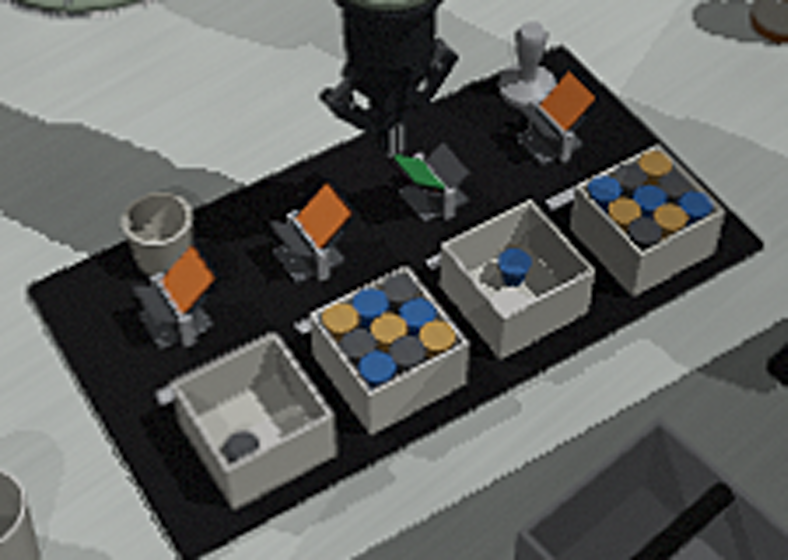

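View pics/wrist1.png

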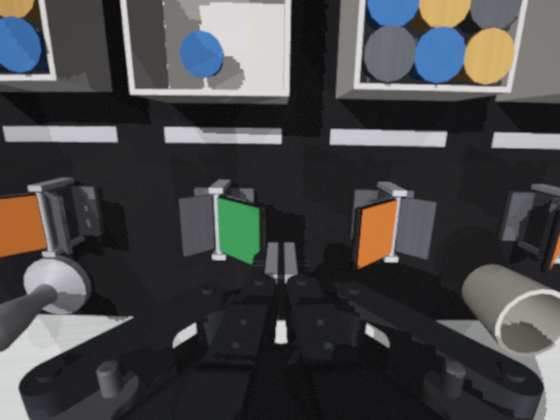

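The tip overshot to y = -0.0265, which puts it close to lane 2's green edge at -0.016. I'll shift right before lowering.

Emit:
drive_tool([
  [0, -0.003, -0.013, 0, -0.009],
  [0, 0, 0, 0, 0],
  [0, 0, 0, -0.02, 0],
  [0, 0, 0, -0.02, 0],
  [0, 0, 0, 0, 0],
])

```text
clock: 2.95
position: [0.5596, -0.043, 0.0817]
tool_rot: [-3.139, -0.026, -0.147]
force: [0.1, 0.2, 0.2]
grip_width: 0.0002
```

Emit:
drive_tool([
  [0, -0.008, 0.003, -0.007, 0],
  [0, 0, 0, -0.005, 0],
  [0, 0, 0, 0, 0],
])

```text
clock: 3.25
position: [0.5523, -0.0402, 0.0721]
tool_rot: [-3.138, -0.03, -0.148]
force: [0.5, 0.4, 0.2]
grip_width: -0.0002
```

Emit:
drive_tool([
  [0, 0, 0, -0.005, 0],
  [0, -0.0015, -0.01, 0, 0],
  [0, -0.0015, -0.01, 0, 0],
  [0, -0.0015, -0.01, 0.001, 0],
  [0, -0.0015, -0.01, 0.002, 0],
])

```text
clock: 3.75
position: [0.55, -0.0706, 0.074]
tool_rot: [-3.125, -0.036, -0.139]
force: [-15.0, 46.8, 53.7]
grip_width: -0.0001
```

Run:
```python
from h import *
f=bot.grab_frame("wrist");cv2.imwrite("pics/w2.png",f[:,:,::-1])
```

```text
(no output)
```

View pics/w2.png

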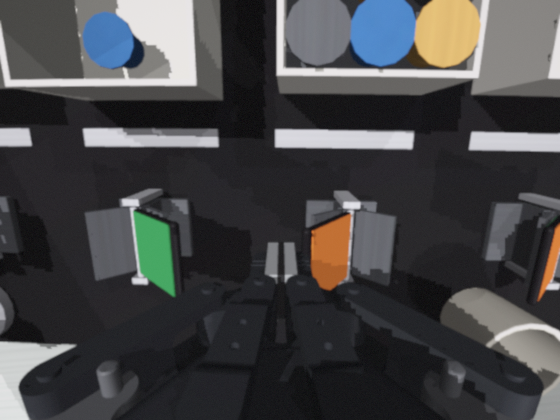

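Force is about 70 N: the tip sat on the tag's edge instead of under it. I'll back off and go lower.

Emit:
drive_tool([
  [0, 0.0, 0.012, 0.008, 0],
  [0, 0.0, 0.014, 0, 0],
  [0, 0, 0, 0, 0],
])

```text
clock: 4.1
position: [0.5504, -0.0456, 0.0848]
tool_rot: [-3.123, -0.038, -0.14]
force: [0.4, 0.2, -0.4]
grip_width: -0.0003
```

Run:
```python
from h import *
for n in("scene","wrist"):
    f=bot.grab_frame(n);
    if n=="scene": f=cv2.resize(f[155:315,160:385],None,fx=3.5,fy=3.5,interpolation=2)
    cv2.imwrite(f"pics/{n}3.png",f[:,:,::-1])
c=bot.camera_info("wrist");p=bot.observe()['position']
print(w2pix(c,[p,[.5469,-.0741,.076],[.5414,-.112,.044]]))
```

```text
[[281.43164412 259.01240635]
 [329.24127559 252.40375417]
 [379.52540854 234.22590357]]
```

View pics/scene3.png

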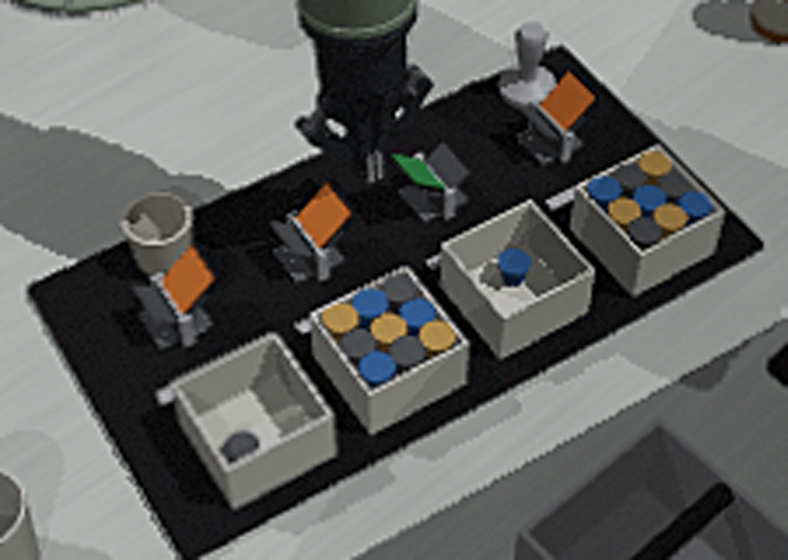

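View pics/wrist3.png

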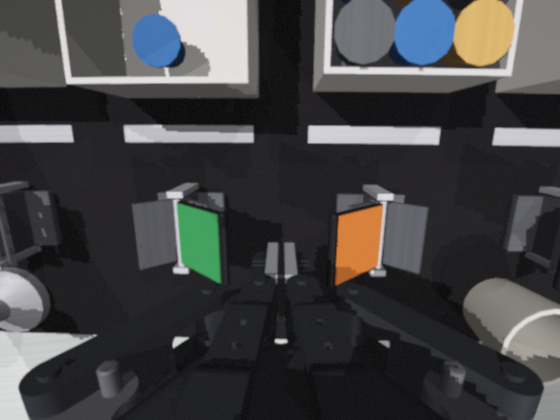

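The force direction (+y and +z) shows the tip pushing along the plate into the hinge, so it jammed. I'll start lower and follow the edge's arc, inward and upward, so friction helps to lift the tag.

Emit:
drive_tool([
  [0, 0, 0, -0.02, 0],
  [0, 0, 0, -0.01, 0],
  [0, 0, 0, 0, 0],
])

```text
clock: 4.5
position: [0.5499, -0.0507, 0.053]
tool_rot: [-3.126, -0.038, -0.145]
force: [0.4, 0.9, 0.8]
grip_width: -0.0005
```

Emit:
drive_tool([
  [0, -0.001, -0.006, 0, 0],
  [0, -0.001, -0.006, 0.001, 0],
  [0, -0.001, -0.005, 0.006, 0],
])

```text
clock: 4.8
position: [0.5473, -0.0677, 0.0607]
tool_rot: [-3.125, -0.038, -0.143]
force: [-0.3, -0.5, 0.3]
grip_width: -0.0003
```

Emit:
drive_tool([
  [0, -0.001, -0.005, 0.006, 0],
  [0, -0.001, -0.005, 0.005, 0],
  [0, -0.001, -0.006, 0.004, 0],
])

```text
clock: 5.1
position: [0.5443, -0.0863, 0.0783]
tool_rot: [-3.125, -0.039, -0.145]
force: [-0.2, 0.1, 0.1]
grip_width: -0.0004
```

Run:
```python
from h import *
f=bot.grab_frame("wrist");cv2.imwrite("pics/w4.png",f[:,:,::-1])
```

```text
(no output)
```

View pics/w4.png

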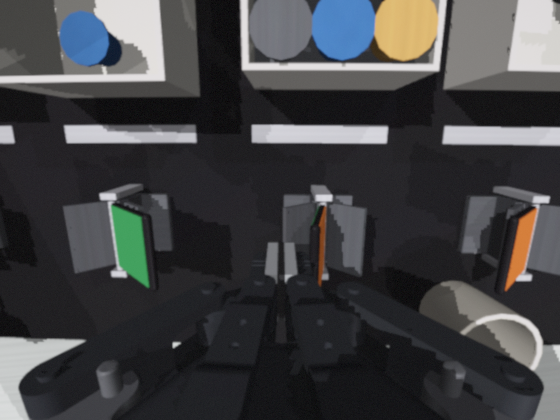

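The lane 3 tag is nearly upright at column 318 and the force is about 0. I'll push on past vertical and then lift.

Emit:
drive_tool([
  [0, -0.001, -0.007, 0, 0],
  [0, -0.001, -0.008, 0, 0],
  [0, -0.001, -0.008, 0, 0],
  [0, -0.001, -0.008, 0, 0],
  [0, 0, 0, 0.02, 0],
  [0, 0, 0, 0.04, 0],
  [0, 0, 0, 0.02, 0],
  [0, 0, 0, 0, 0],
])

```text
clock: 5.95
position: [0.5381, -0.1245, 0.16]
tool_rot: [-3.127, -0.036, -0.148]
force: [0.0, 0.0, 0.1]
grip_width: -0.0
```

Run:
```python
from h import *
f=bot.grab_frame("wrist");cv2.imwrite("pics/w5.png",f[:,:,::-1])
```

```text
(no output)
```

View pics/w5.png

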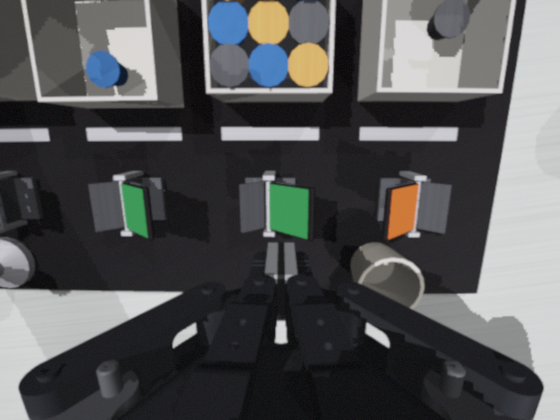

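Lane 3 is green now (tag at 290,210). Next is lane 2, pushed from its right side.

Emit:
drive_tool([
  [0, 0.007, 0.04, 0, 0],
  [0, 0.005, 0.034, 0, 0],
  [0, 0, 0, 0, 0],
  [0, 0, 0, 0, 0],
  [0, 0, 0, 0, 0],
])

```text
clock: 6.5
position: [0.5478, -0.0506, 0.1542]
tool_rot: [-3.128, -0.03, -0.15]
force: [-0.4, -0.0, 0.4]
grip_width: 0.0
```

Emit:
drive_tool([
  [0, 0, 0, -0.04, 0],
  [0, 0, 0, -0.04, 0],
  [0, 0.001, 0, -0.015, 0],
  [0, 0, 0, 0, 0],
  [0, 0, 0, 0, 0],
])

```text
clock: 7.0
position: [0.548, -0.0558, 0.0554]
tool_rot: [-3.129, -0.03, -0.156]
force: [0.3, 0.2, 0.1]
grip_width: -0.0
```

Emit:
drive_tool([
  [0, 0.002, 0.012, 0, 0],
  [0, 0.001, 0.009, 0, 0],
  [0, 0.001, 0.005, 0.004, 0],
  [0, 0.001, 0.005, 0.006, 0],
])

```text
clock: 7.4
position: [0.5543, -0.0231, 0.0685]
tool_rot: [-3.129, -0.033, -0.157]
force: [-0.6, 0.4, -0.7]
grip_width: 0.0001
```

Emit:
drive_tool([
  [0, 0.001, 0.005, 0.005, 0],
  [0, 0.001, 0.006, 0.003, 0],
  [0, 0.001, 0.006, 0.002, 0],
])

```text
clock: 7.7
position: [0.5585, -0.0043, 0.0813]
tool_rot: [-3.128, -0.036, -0.157]
force: [0.8, 0.9, 0.2]
grip_width: -0.0
```

Run:
```python
from h import *
f=bot.grab_frame("wrist");cv2.imwrite("pics/w6.png",f[:,:,::-1])
```

```text
(no output)
```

View pics/w6.png

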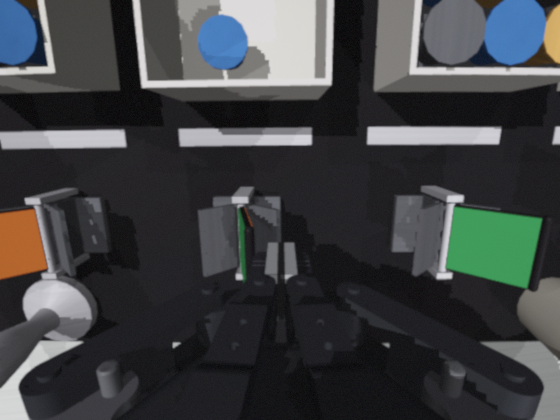

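The lane 2 tag is nearly upright (column 243). I'll carry on the same way.

Emit:
drive_tool([
  [0, 0.001, 0.007, 0, 0],
  [0, 0.001, 0.008, 0, 0],
  [0, 0.001, 0.008, 0, 0],
  [0, 0.001, 0.008, 0, 0],
  [0, 0, 0, 0.02, 0],
  [0, 0, 0, 0.04, 0],
  [0, 0, 0, 0.02, 0],
  [0, 0, 0, 0, 0],
])

```text
clock: 8.55
position: [0.5619, 0.0337, 0.1623]
tool_rot: [-3.128, -0.032, -0.154]
force: [-0.6, -0.4, 0.4]
grip_width: -0.0
```

Run:
```python
from h import *
f=bot.grab_frame("wrist");cv2.imwrite("pics/w7.png",f[:,:,::-1])
```

```text
(no output)
```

View pics/w7.png

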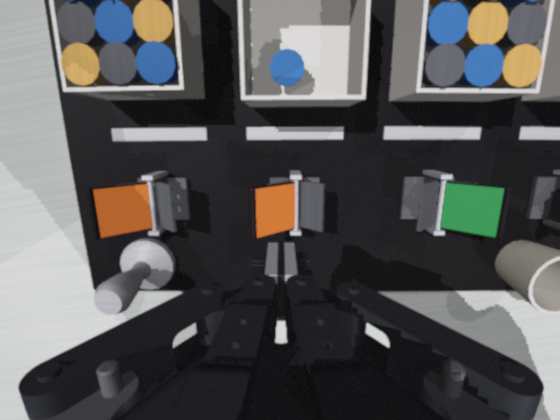

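Lane 2 is orange now (275,208). Next is lane 1, from its left side, keeping a little further from the tamper.

Emit:
drive_tool([
  [0, 0.008, 0.048, 0, 0],
  [0, 0.008, 0.048, 0, 0],
  [0, 0.008, 0.048, 0, 0],
  [0, 0.008, 0.04, 0, 0],
  [0, 0.002, 0, 0, 0],
  [0, 0, 0, 0, 0],
  [0, 0, 0, 0, 0],
])

```text
clock: 9.3
position: [0.5923, 0.2241, 0.153]
tool_rot: [-3.133, -0.024, -0.156]
force: [0.6, -1.1, 0.6]
grip_width: -0.0002
```

Emit:
drive_tool([
  [0, 0.002, 0.004, -0.04, 0],
  [0, 0.002, 0.003, -0.04, 0],
  [0, 0.001, 0, -0.013, 0],
  [0, 0, 0, 0, 0],
  [0, 0, 0, 0, 0],
])

```text
clock: 9.8
position: [0.5981, 0.2258, 0.0585]
tool_rot: [-3.135, -0.025, -0.163]
force: [-0.2, 0.2, 0.2]
grip_width: 0.0
```

Run:
```python
from h import *
f=bot.grab_frame("wrist");cv2.imwrite("pics/w8.png",f[:,:,::-1])
```

```text
(no output)
```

View pics/w8.png

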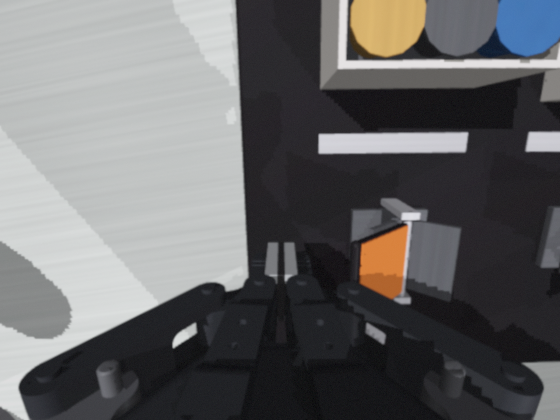

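Emit:
drive_tool([
  [0, -0.001, -0.008, -0.004, 0],
  [0, -0.001, -0.006, 0, 0],
  [0, -0.001, -0.005, 0.002, 0],
  [0, -0.001, -0.005, 0.006, 0],
])

```text
clock: 10.25
position: [0.5955, 0.2, 0.0664]
tool_rot: [-3.132, -0.029, -0.163]
force: [0.6, 1.5, 0.3]
grip_width: -0.0001
```

Emit:
drive_tool([
  [0, -0.001, -0.005, 0.005, 0],
  [0, -0.001, -0.006, 0.004, 0],
  [0, -0.001, -0.006, 0.003, 0],
])

```text
clock: 10.55
position: [0.5928, 0.1815, 0.0809]
tool_rot: [-3.131, -0.031, -0.164]
force: [0.2, 0.2, -0.2]
grip_width: 0.0004
```

Run:
```python
from h import *
f=bot.grab_frame("wrist");cv2.imwrite("pics/w9.png",f[:,:,::-1])
```

```text
(no output)
```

View pics/w9.png

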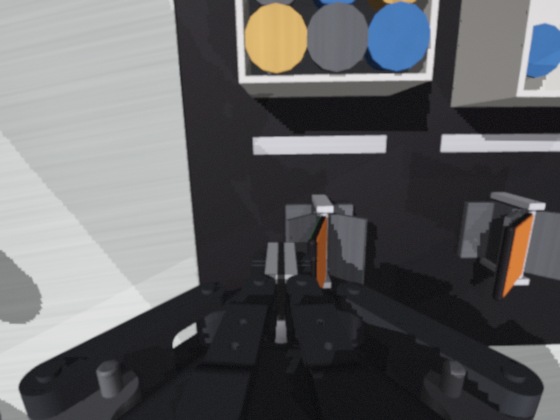

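The lane 1 tag is nearly upright (column 320). I'll finish the push.

Emit:
drive_tool([
  [0, -0.001, -0.007, 0, 0],
  [0, -0.001, -0.008, 0, 0],
  [0, -0.001, -0.008, 0, 0],
  [0, -0.001, -0.008, 0, 0],
  [0, 0, 0, 0.02, 0],
  [0, 0, 0, 0.04, 0],
  [0, 0, 0, 0.04, 0],
  [0, 0, 0, 0.04, 0],
  [0, 0, 0, 0, 0],
])

```text
clock: 11.5
position: [0.5864, 0.1423, 0.2242]
tool_rot: [-3.135, -0.027, -0.166]
force: [0.4, -0.2, -1.0]
grip_width: 0.0005
```

Run:
```python
from h import *
for n in("scene","wrist"):
    f=bot.grab_frame(n);
    if n=="scene": f=cv2.resize(f[155:315,160:385],None,fx=3.5,fy=3.5,interpolation=2)
    cv2.imwrite(f"pics/{n}10.png",f[:,:,::-1])
```

```text
(no output)
```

View pics/scene10.png

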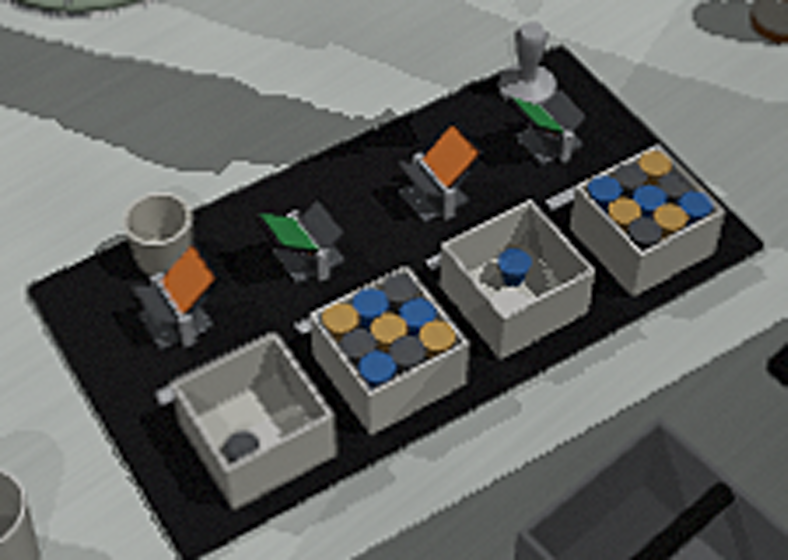

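View pics/wrist10.png

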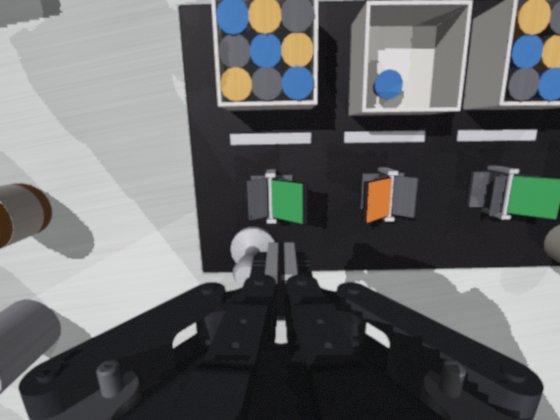

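All four tags are right: green, orange, green and orange, in front of full, low, full and low. The bins and bystanders stand at the same pixels as in the first picture, so I'm handing in.

```bash
python3 -c "
from workcell import bot
print(bot.job_done())"
```

```text
the job is handed in; nothing more can be done
None
```

All four tags now match their bins, and I handed the job in at about 11.6 s. From the left, the bins are full, low, full and low. I pushed the tags in lanes 1 and 3 to green and the one in lane 2 to orange; lane 4 was already orange, so I left it alone.

- **Failed attempt:** my first push on lane 3 jammed against the tag's edge, with about 73 N at the wrist (the limit is 120 N). I backed off, started lower and followed the edge's arc. After that, the forces read at the end of each move stayed under about 2 N.
- **Last checks:** in the final pictures the tags read green, orange, green, orange and lie down. By eye, the bins, tamper and espresso cup stood where they did at the start, and the gripper was clear at z = 0.22 m. I did not measure the tag angles. I also did not compare the jug, jar, paper cup and brush with their starting places, though the arm was never lowered near them.

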